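Tip the walnuts from the scoop into the box

ROBOT

A 6-joint arm with a two-finger parallel gripper is mounted at the origin on a cart in front of the work surface, level with it; the furniture and walls round the work are solid. World frame = base frame: x ahead of the robot, y to its left, z up, the work surface at z = 0. Lengths are in m, angles in rad, forces in N, time in s.
With the tool pointing down it reaches from about 0.35 to 0.775 m from the base axis. Payload 7.3 kg.
Tool frame: the origin (TCP) lies at the very end of the fingers, on their centre line; the grasp point (between the pads) lies 19 mm behind it (pinch_z is the distance from the TCP to the grasp point, in m); z points along the fingers, y is the line along which they close (so a half turn about z gives the same grasp; the last joint's range is limited). The gripper opens to 92 mm and grips with 3 to 60 N. Pads are 19 mm wide; open, the fingers measure 130 mm over their backs; the gripper's body (75 mm by 190 mm) begins 47 mm behind the grasp point.
Start: joints at [1.105, 0.342, 1.524, -0, 1.275, -0.146], TCP at [0.165, 0.498, 0.227] pointing down, gripper open.
Joint ranges: [-2.53, 2.53], [-0.77, 2.02], [0.04, 2.7], [-1, 4.14], [0.28, 2.66], [-3.11, 3.11]. Speed limits (rad/s): [2.57, 2.57, 3.14, 3.14, 3.14, 3.14].

INTERFACE

Orientations are given as [roll, pitch, yaw] about the fixed x, y, z axes, in that order (R = Rz(yaw) Ry(pitch) Rx(roll)).
In Python, from cell import * gives the robot as it stands.
- The arm moves only by the tool arm_command, never from a script. Its arguments are lists of equal length, an entry for each row: "fingers": the gripper command: -1 is fully open, 1 is shut, values between are in proportion; "travel": the shift along the tool's x, y, z in m, a list of three; "dr": the turn, a rotation vector about the tool's x, y, z in degrees, a list of three. In form: {"fingers": [fingers, ...], "travel": [[x, y, z], ...], "dr": [[wx, wy, wz], ...]}. A call has 1 to 8 rows; each row is the pose to reach, as a shift and turn from the pose commanded when the call began, along the tool's axes at that moment; what a row does not reach only later rows make up. A row lasts 1/12 s, in which the tool goes at most 41.7 mm and 7.16 degrees, less where a joint would pass 70% of its speed; a pose out of reach is approached as far as the arm can. A call with a gripper value outside its range is refused whole. The fingers move at their own pace and stop on an object; "squeeze" is the grip in N (left out, the last holds). Time passes only in rows, so rows that repeat a pose let the fingers close. It gives the time, the measured TCP pose, the force, the opening and the grip force at its end, in the units of the state.
- observe(): the state, without advancing time (a new reading comes with each control period).
- read_camera(name): name is "scene" or "top" or "wrist"; returns a dict with "color" (480x640x3 uint8, blue, green, red), "z_map" (480x640 float32, m along the optical axis (not along the pixel's ray), 0 where there is no reading), "fx", "fy", "cx", "cy" (pixels), "k1" (the pictures are not rectified: a ray, as slopes to the right and down, at radius r is drawn at 1 + k1 r^2 times it, then the intrinsics apply), "R" (3x3) and "t" (3): a world point X has camera coordinates R X + t. Camera axes: x right, y down, z forward; pixel columns grow to the right and rows downward; lengths in m; the calibration is good to about 2 mm. A picture is of the moment at which its call begins.
- hand_in(): hands the job in; it is judged then, once.
The state is a dict: "time": time; "qpos": joint angles; "qvel": joint speeds; "joint_efforts": joint torques, N m; "tool_pos": TCP position; "tool_rot": TCP orientation; "contact_force": force on the tool from outside, world axes, zero at the start; "torque": the same for the moment, N m; "opening": finger opening in m; "grip_force": force on a finger pad.
Only numpy, scipy, OpenCV 4.12 (cv2) and the standard library are available. Lean on these libraries where they do the work, as an engineer would, in place of code of your own. Each camera call takes 0.05 s, during which the arm holds its last target. There are 200 camera calls.

TASK

Take the scoop that holds two walnuts by its handle, lift it level with both walnuts in it, and tip them out over its open edge, from just above, into the square wooden box. Then set the empty scoop flat on the worktop beside the box and let go of it.

Things in the scene. Friction and masses are not known exactly. Their poses are not given: they have to be found in the camera images.
- scoop: Larger of two aluminium scoops, open edge roughly toward the box. Pan 130 (x) x 116 mm, floor 4, lips 26 high, 4 thick, none at x = +65. Origin: centre of pan underside; +x out of the open edge. Handle: level dark wood bar, x = -65 to -150, 18 wide and high, centre 39 up, free below; grip across it near x = -105, firmly (40 N): 160 g, centred in the pan. At x = -65 a 36 wide socket is 50 high.
- box: Square open wooden box standing on the worktop, 150 x 150 mm outside, 60 mm high, walls and floor 8 mm thick, about 0.7 kg, loose. Origin: centre of its underside, x and y along its sides, z up.
- walnut_1: Brown walnut, 32 mm across, 37 high, 15 g, standing on a small flat end in the scoop's pan, left (+y) half. It stands still while the scoop is level within some 10 degrees; above about 20 degrees it topples and rolls out (tip slowly to about 40 to be sure). Origin: middle of its flat end, z along its length.
- walnut_2: A second walnut like the first, in the right (-y) half of the scoop's pan. Origin: middle of its flat end, z along its length.
There are look-alikes about, which are no part of the job. Leave any purple or red look-alike of the walnut_1 alone.

How it is judged:
By the outcome, as a careful person would: the job done as asked, in the order asked, and still so for the second after the job is handed in, with the robot touching nothing.
It also fails if it takes over 61 s, if anything falls off the work surface, if the arm or the gripper's body presses on something with over 40 N, if the wrist force passes 120 N, or if a joint passes its speed limit or range.

## Working session

There is one attempt and no reset: what is moved stays moved. The work goes in short steps, Python scripts to look and compute and a tool call to move; the robot and the scene stay as the last step left them, time stands still between calls to the robot, and variables do not carry over. Pictures are saved under pics/ and viewed, at most 10 in all, crops included, and the job is handed in when it is done.

Besides the shell and the picture viewer there is one more tool, called by a JSON object that holds its "op" and its "data", one argument or row to a line. arm_command: Moves the arm, as the interface text tells. Its arguments: {"type":"object","properties":{"fingers":{"type":"array","items":{"type":"number"}},"travel":{"type":"array","items":{"type":"array","items":{"type":"number"}}},"dr":{"type":"array","items":{"type":"array","items":{"type":"number"}}},"squeeze":{"type":"number"}},"required":["fingers","travel","dr"]}

```bash
mkdir -p pics; cat > h.py <<'E'
import numpy as np, cv2
from cell import *
def grab(name,fn=None):
    c=read_camera(name)
    np.savez('%s.npz'%name,**c)
    if fn: cv2.imwrite('pics/'+fn,c['color'])
    return c
def load(name): return dict(np.load('%s.npz'%name))
def ray(c,u,v):
    K=np.array([[c['fx'],0,c['cx']],[0,c['fy'],c['cy']],[0,0,1.]],float)
    p=cv2.undistortPoints(np.array([[[u,v]]],float),K,np.array([float(c['k1']),0,0,0,0]))[0,0]
    return np.array([p[0],p[1],1.])
def onplane(c,u,v,z):
    d=c['R'].T@ray(c,u,v); o=-c['R'].T@c['t']
    return o+d*(z-o[2])/d[2]
def depthpt(c,u,v):
    z=float(c['z_map'][int(v),int(u)]); return c['R'].T@(ray(c,u,v)*z-c['t'])
E
python3 - <<'E'
from h import *
grab('top','top1.png'); grab('scene','scene1.png'); s=observe(); print(s['tool_pos'],s['tool_rot'],s['time'])
E
```

```text
[0.16488102 0.49807632 0.22612751] [-3.14027939e+00 -1.94579310e-04  2.82178200e+00] 0.1
```

View pics/top1.png

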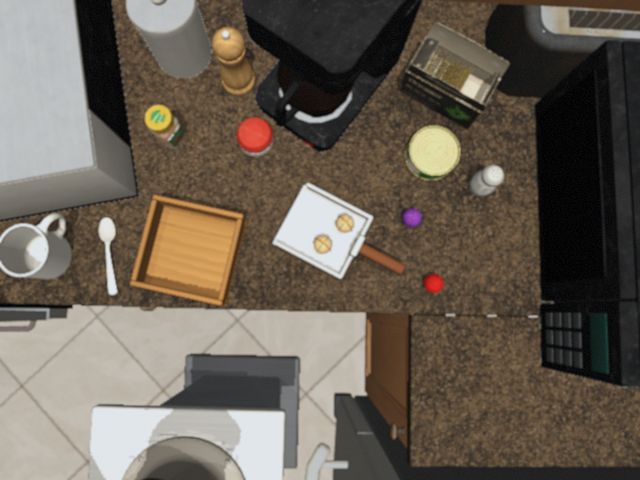

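View pics/scene1.png

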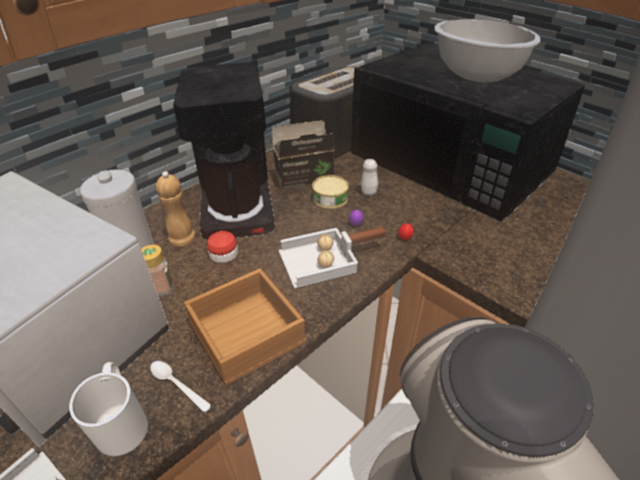

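Top view: the only scoop with walnuts is at about (322,232), its handle running from (362,245) to (403,268). The walnuts are at (345,223) and (322,243), and the box is at (188,250). Look-alikes are the purple ball (412,217), the red ball (433,283) and the red-lidded jar (255,135), none of them in the pan. The spoon (108,255) is not a scoop.

```bash
python3 - <<'E'
from h import *
c=load('top'); np.set_printoptions(precision=4,suppress=True)
print('cam',-c['R'].T@c['t'])
for n,u,v,z in [('c1',310,186,.026),('c2',373,215,.04),('c3',340,277,.04),('c4',274,240,.026),('w1',345,223,.03),('w2',322,243,.03),('b1',155,198,.06),('b2',243,212,.06),('b3',222,303,.06),('b4',133,288,.06),('h0',362,246,.048),('h1',403,268,.048),('purple',412,217,.015),('red',433,283,.015),('edge',300,308,0),('mill',237,80,0),('coffee',320,145,0),('can',433,155,.03),('edgeR',365,314,0),('jar',255,135,.03),('ovencorner',133,190,0)]:
    print(n,onplane(c,u,v,z),depthpt(c,u,v))
# refined: handle by colour
im=c['color']; hsv=cv2.cvtColor(im,cv2.COLOR_BGR2HSV)
m=np.zeros(im.shape[:2],np.uint8); m[235:285,355:412]=255
hm=cv2.inRange(hsv,(0,110,50),(20,255,200))&m
ys,xs=np.where(hm>0); print(len(xs))
P=np.array([onplane(c,u,v,.048)[:2] for u,v in zip(xs,ys)])
r=cv2.minAreaRect(P.astype(np.float32)); print(r, cv2.boxPoints(r))
k=im[150:300,250:450]; cv2.imwrite('pics/crop.png',cv2.resize(k,None,fx=4,fy=4,interpolation=cv2.INTER_CUBIC))
E
```

```text
cam [ 0.319  -0.1881  0.9265]
c1 [ 0.5259 -0.1934  0.026 ] [ 0.5251 -0.1933  0.0294]
c2 [ 0.4767 -0.2989  0.04  ] [ 0.4834 -0.3037  0.0021]
c3 [ 0.3726 -0.246   0.04  ] [ 0.3734 -0.2469  0.0263]
c4 [ 0.4323 -0.1358  0.026 ] [ 0.4354 -0.1343  0.0009]
w1 [ 0.4635 -0.2534  0.03  ] [ 0.4617 -0.2525  0.0415]
w2 [ 0.4289 -0.2157  0.03  ] [ 0.4273 -0.2153  0.0427]
b1 [0.4912 0.0568 0.06  ] [0.4917 0.0575 0.0574]
b2 [ 0.4721 -0.0863  0.06  ] [ 0.4832 -0.0789 -0.0029]
b3 [ 0.3256 -0.0592  0.06  ] [ 0.3256 -0.059   0.0586]
b4 [0.3454 0.0827 0.06  ] [0.3471 0.1002 0.0041]
h0 [ 0.4235 -0.2805  0.048 ] [ 0.4239 -0.2808  0.0446]
h1 [ 0.3893 -0.3478  0.048 ] [ 0.3893 -0.3479  0.0473]
purple [ 0.4796 -0.369   0.015 ] [ 0.4751 -0.364   0.0402]
red [ 0.3678 -0.4048  0.015 ] [ 0.3666 -0.3996  0.037 ]
edge [ 0.321 -0.182  0.   ] [ 0.321  -0.182   0.0011]
mill [ 0.7218 -0.0581  0.    ] [ 0.698  -0.0658  0.0549]
coffee [ 0.6061 -0.2092  0.    ] [ 0.5961 -0.2085  0.0322]
can [ 0.5856 -0.4023  0.03  ] [ 0.5839 -0.4009  0.0356]
edgeR [ 0.3135 -0.2922  0.    ] [ 0.3089 -0.3787 -0.7709]
jar [ 0.611  -0.0975  0.03  ] [ 0.6056 -0.0991  0.0465]
ovencorner [0.5162 0.1128 0.    ] [0.5047 0.0952 0.0542]
624
((0.40274789929389954, -0.3143957257270813), (0.07913608103990555, 0.02204137109220028), 64.4260482788086) [[ 0.3757 -0.3453]
 [ 0.3956 -0.3548]
 [ 0.4298 -0.2835]
 [ 0.4099 -0.2739]]
```

View pics/crop.png

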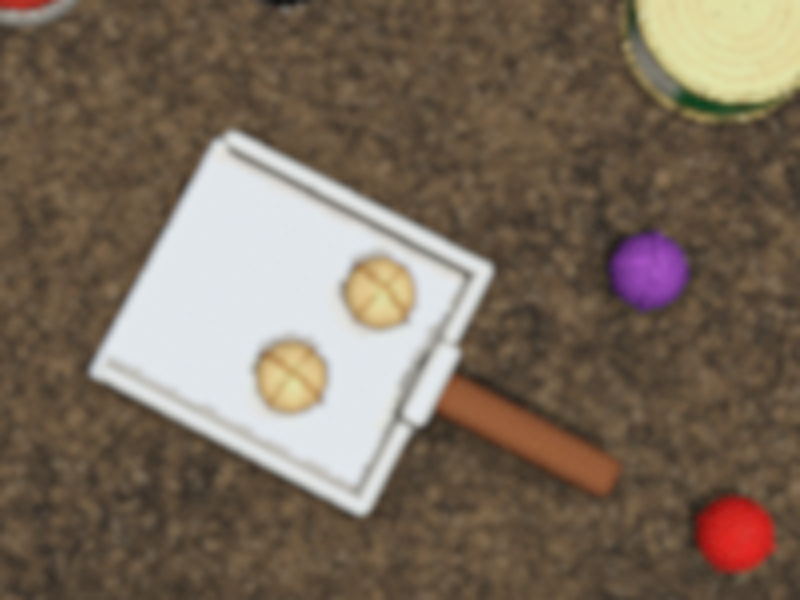

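```bash
cat >> h.py <<'E'
from scipy.spatial.transform import Rotation as Ro
def rel(p0,rpy0,p,yaw,tilt=0):
    """shift/turn in tool axes from pose (p0,rpy0) to TCP p, tool-down yaw (deg), tilt about tool y (deg)"""
    R0=Ro.from_euler('xyz',rpy0)
    R1=Ro.from_euler('xyz',[np.pi,0,np.radians(yaw)])*Ro.from_euler('y',tilt,degrees=True)
    return np.round(R0.inv().apply(np.array(p)-p0),4), np.round((R0.inv()*R1).as_rotvec(degrees=True),1)
E
python3 - <<'E'
from h import *
s=observe()
print(rel(s['tool_pos'],s['tool_rot'],[.33,.2,.22],115))
Y=np.radians(115); 
print(rel([.33,.2,.22],[np.pi,0,Y],[.385,-.1,.22],85)); print(rel([.385,-.1,.22],[np.pi,0,np.radians(85)],[.4055,-.3095,.2],63.5))
E
```

```text
(array([-0.2505, -0.231 ,  0.0064]), array([-0.1,  0. , 46.7]))
(array([-0.2951, -0.0769, -0.    ]), array([ 0., -0., 30.]))
(array([-0.2069,  0.0387,  0.02  ]), array([-0. , -0. , 21.5]))
```

{"op": "arm_command", "data": {
  "fingers": [0,0,0,0,0,0,0,0],
  "travel": [
    [-0.03,-0.028,0],
    [-0.06,-0.056,0],
    [-0.09,-0.084,0],
    [-0.12,-0.11,0],
    [-0.15,-0.14,0.003],
    [-0.18,-0.167,0.005],
    [-0.21,-0.195,0.006],
    [-0.25,-0.231,0.006]
  ],
  "dr": [
    [0,0,6],
    [0,0,12],
    [0,0,18],
    [0,0,24],
    [0,0,30],
    [0,0,36],
    [0,0,42],
    [0,0,47]
  ]
}}

```text
time: 0.77
tool_pos: [0.3237, 0.2092, 0.2204]
tool_rot: [-3.141, -0.0, 1.997]
contact_force: [1.4, 0.5, 0.2]
opening: 0.0471
grip_force: 0.0
```

{"op": "arm_command", "data": {
  "fingers": [0,0,0,0,0,0,0,0],
  "travel": [
    [-0.037,-0.01,0],
    [-0.074,-0.019,0],
    [-0.111,-0.029,0],
    [-0.148,-0.038,0],
    [-0.185,-0.048,0],
    [-0.222,-0.058,0],
    [-0.26,-0.067,0],
    [-0.295,-0.077,0]
  ],
  "dr": [
    [0,0,4],
    [0,0,8],
    [0,0,12],
    [0,0,15],
    [0,0,19],
    [0,0,23],
    [0,0,27],
    [0,0,30]
  ]
}}

```text
time: 1.43
tool_pos: [0.3768, -0.0913, 0.2207]
tool_rot: [3.141, -0.0, 1.474]
contact_force: [1.1, 0.6, -0.8]
opening: 0.0457
grip_force: 0.0
```

{"op": "arm_command", "data": {
  "fingers": [0,0,0,0,0,0,0,0],
  "travel": [
    [-0.035,0.006,0.003],
    [-0.07,0.013,0.006],
    [-0.105,0.02,0.01],
    [-0.14,0.026,0.014],
    [-0.175,0.033,0.017],
    [-0.207,0.039,0.02],
    [-0.207,0.039,0.02],
    [-0.207,0.039,0.02]
  ],
  "dr": [
    [0,0,4],
    [0,0,8],
    [0,0,12],
    [0,0,16],
    [0,0,20],
    [0,0,21.5],
    [0,0,21.5],
    [0,0,21.5]
  ]
}}

```text
time: 2.1
tool_pos: [0.396, -0.2997, 0.1997]
tool_rot: [-3.14, -0.001, 1.1]
contact_force: [-0.2, 0.5, -0.7]
opening: 0.0454
grip_force: 0.0
```

```bash
python3 - <<'E'
from h import *
c=grab('wrist','wrist1.png'); s=observe(); print(s['tool_pos'],np.degrees(s['tool_rot']),s['time'],s['opening'],s['qpos'])
im=c['color']; hsv=cv2.cvtColor(im,cv2.COLOR_BGR2HSV)
# pixels whose depth point is 0.04-0.055 high and near the handle, brown
hm=cv2.inRange(hsv,(0,90,40),(20,255,220))
n,lab,st,ce=cv2.connectedComponentsWithStats(hm)
for i in np.argsort(-st[1:,4])[:4]+1: print(st[i],ce[i],onplane(c,*ce[i],.048))
i=np.argmax(st[1:,4])+1
P=np.array([onplane(c,u,v,.048)[:2] for v,u in np.argwhere(lab==i)[::5]])
print(cv2.minAreaRect(P.astype(np.float32)))
E
```

```text
[ 0.39603368 -0.29849001  0.19998793] [-1.79891038e+02 -6.16030412e-02  6.31381100e+01] 2.15 0.045926614608494565 [-8.00793865e-01  3.14554957e-01  1.64284620e+00  4.27930633e-04
  1.18633985e+00 -3.32127388e-01]
[  154     0   464   313 46027] [382.12888087 165.10391727] [ 0.46286668 -0.2767272   0.048     ]
[ 181  350  412   40 6445] [372.5587277 376.6007758] [ 0.3762646  -0.44494912  0.048     ]
[ 192    0   81   54 1841] [236.86094514  21.15209125] [ 0.41188139 -0.13561101  0.048     ]
[ 572  247   68   66 1429] [608.35409377 285.31490553] [ 0.59435328 -0.45679769  0.048     ]
((0.4734221398830414, -0.27717626094818115), (0.24824786186218262, 0.34315264225006104), 74.09676361083984)
```

View pics/wrist1.png

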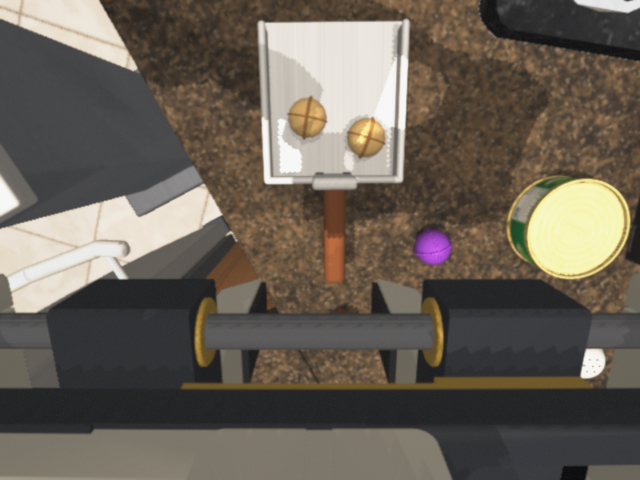

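Wrist view: both walnuts are in the pan at (307,117) and (366,137), the handle runs from (336,190) to (335,282), and the purple ball is at (433,246), clear of the fingers.

```bash
python3 - <<'E'
from h import *
c=load('wrist'); s=observe()
a=onplane(c,336,195,.048);b=onplane(c,335,281,.046);l=onplane(c,262,22,.026);r=onplane(c,408,21,.026)
bl=onplane(c,268,181,.026);br=onplane(c,402,180,.026)
d=(a-b)[:2]; print(a,b,np.degrees(np.arctan2(d[1],d[0])),np.linalg.norm(d))
print(l,r,bl,br,(l+r+bl+br)/4); f=(l+r-bl-br); yaw=np.degrees(np.arctan2(f[1],f[0])); print(yaw)
u=np.array([np.cos(np.radians(yaw)),np.sin(np.radians(yaw))])
g=b[:2]+.045*u; print(g, (l+r+bl+br)[:2]/4-.105*u)
E
```

```text
[ 0.41994922 -0.28138257  0.048     ] [ 0.38647803 -0.34728886  0.046     ] 63.075788718890756 0.0739185990626062
[ 0.42802462 -0.1376003   0.026     ] [ 0.52945331 -0.18839597  0.026     ] [ 0.37311911 -0.24724334  0.026     ] [ 0.47543327 -0.2983187   0.026     ] [ 0.45150758 -0.21788958  0.026     ]
63.61420548352019
[ 0.40647662 -0.30697687] [ 0.4048442  -0.31195089]
```

```bash
python3 - <<'E'
from h import *
s=observe()
print(rel(s['tool_pos'],s['tool_rot'],[.4055,-.3095,.02],63.4))
E
```

```text
(array([-0.0057,  0.0138,  0.18  ]), array([-0.1, -0.1, -0.3]))
```

{"op": "arm_command", "data": {
  "fingers": [0,0,0,0,0,0,0,0],
  "travel": [
    [-0.006,0.014,0.02],
    [-0.006,0.014,0.05],
    [-0.006,0.014,0.08],
    [-0.006,0.014,0.1],
    [-0.006,0.014,0.11],
    [-0.006,0.014,0.11],
    [-0.006,0.014,0.11],
    [-0.006,0.014,0.11]
  ],
  "dr": [
    [0,0,0],
    [0,0,0],
    [0,0,0],
    [0,0,0],
    [0,0,0],
    [0,0,0],
    [0,0,0],
    [0,0,0]
  ]
}}

```text
time: 2.82
tool_pos: [0.4072, -0.3108, 0.0922]
tool_rot: [3.139, 0.001, 1.103]
contact_force: [-0.0, 0.2, 0.7]
opening: 0.0462
grip_force: 0.0
```

```bash
python3 - <<'E'
from h import *
s=observe()
print(s['tool_pos'],np.degrees(s['tool_rot']),rel(s['tool_pos'],s['tool_rot'],[.4055,-.3095,.02],63.4))
E
```

```text
[ 0.40719595 -0.31075609  0.09223764] [1.79853929e+02 4.08618344e-02 6.32200025e+01] (array([ 0.0004, -0.0023,  0.0722]), array([ 0.1,  0. , -0.2]))
```

{"op": "arm_command", "data": {
  "fingers": [0,0,0,0,0,0,0,0],
  "travel": [
    [0,-0.002,0.02],
    [0,-0.002,0.04],
    [0,-0.002,0.06],
    [0,-0.002,0.071],
    [0,-0.002,0.071],
    [0,-0.002,0.071],
    [0,-0.002,0.071],
    [0,-0.002,0.071]
  ],
  "dr": [
    [0,0,0],
    [0,0,0],
    [0,0,0],
    [0,0,0],
    [0,0,0],
    [0,0,0],
    [0,0,0],
    [0,0,0]
  ]
}}

```text
time: 3.48
tool_pos: [0.4054, -0.3104, 0.0212]
tool_rot: [3.139, 0.001, 1.103]
contact_force: [0.2, 0.1, -0.2]
opening: 0.0461
grip_force: 0.0
```

{"op": "arm_command", "data": {
  "fingers": [0.2,0.3,0.4,0.5,0.6,0.7,0.8,0.8],
  "travel": [
    [0,0,0],
    [0,0,0],
    [0,0,0],
    [0,0,0],
    [0,0,0],
    [0,0,0],
    [0,0,0],
    [0,0,0]
  ],
  "dr": [
    [0,0,0],
    [0,0,0],
    [0,0,0],
    [0,0,0],
    [0,0,0],
    [0,0,0],
    [0,0,0],
    [0,0,0]
  ],
  "squeeze": 40
}}

```text
time: 4.15
tool_pos: [0.4046, -0.3097, 0.0198]
tool_rot: [3.142, -0.0, 1.103]
contact_force: [0.3, 0.4, 1.2]
opening: 0.0177
grip_force: 40.0
```

```bash
python3 - <<'E'
from h import *
s=observe(); print(s['tool_pos'],np.degrees(s['tool_rot']),s['opening'],s['grip_force'],s['contact_force'],s['qpos'])
E
```

```text
[ 0.40456374 -0.30965323  0.01975029] [ 1.79996131e+02 -6.30829081e-04  6.31832073e+01] 0.017733062996158833 39.996070861816406 [0.29521045 0.35892966 1.22181687] [-8.03833677e-01  5.80292279e-01  1.80668585e+00  4.76621607e-05
  7.54554394e-01 -3.35827074e-01]
```

{"op": "arm_command", "data": {
  "fingers": [0.8,0.8,0.8,0.8,0.8,0.8,0.8,0.8],
  "travel": [
    [0,0,-0.001],
    [0,0,-0.003],
    [0,0,-0.006],
    [0,0,-0.011],
    [0,0,-0.017],
    [0,0,-0.022],
    [0,0,-0.026],
    [0,0,-0.028]
  ],
  "dr": [
    [0,0,0],
    [0,0,0],
    [0,0,0],
    [0,0,0],
    [0,0,0],
    [0,0,0],
    [0,0,0],
    [0,0,0]
  ]
}}

```text
time: 4.82
tool_pos: [0.4048, -0.3099, 0.0486]
tool_rot: [3.14, 0.0, 1.103]
contact_force: [-0.5, -0.4, -2.2]
opening: 0.0179
grip_force: 40.0
```

```bash
python3 - <<'E'
from h import *
c=grab('wrist'); s=observe(); print(s['tool_pos'],np.degrees(s['tool_rot']),s['opening'],s['grip_force'],s['contact_force'],s['torque'])
c2=grab('scene')
a=cv2.resize(c2['color'][200:320,240:440],(800,480)); b=cv2.resize(c['color'],(800,600)); 
cv2.imwrite('pics/lift.png',np.vstack([cv2.resize(a,(500,300)),cv2.resize(b[:300],(500,190))]))
# pan lip heights from depth
for u,v in [(262,22),(408,21),(268,181),(402,180)]: 
  pass
E
```

```text
[ 0.40490055 -0.30994229  0.04866755] [1.79917766e+02 2.31997116e-02 6.31786368e+01] 0.017848357547946173 39.994491934776306 [-0.18236438  0.20165726 -1.28401789] [-0.26412497  0.17508003 -0.04381417]
```

View pics/lift.png

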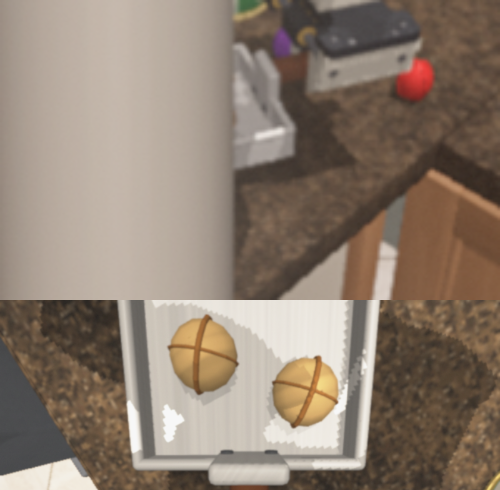

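The scoop is off the worktop with both walnuts standing in the pan (lower half of the picture, about (203,355) and (306,390)). Lifting on.

{"op": "arm_command", "data": {
  "fingers": [0.8,0.8,0.8,0.8,0.8,0.8,0.8,0.8],
  "travel": [
    [0,0,-0.003],
    [0,0,-0.01],
    [0,0,-0.022],
    [0,0,-0.037],
    [0,0,-0.052],
    [0,0,-0.065],
    [0,0,-0.075],
    [0,0,-0.08]
  ],
  "dr": [
    [0,0,0],
    [0,0,0],
    [0,0,0],
    [0,0,0],
    [0,0,0],
    [0,0,0],
    [0,0,0],
    [0,0,0]
  ]
}}

```text
time: 5.58
tool_pos: [0.405, -0.31, 0.1293]
tool_rot: [3.14, 0.001, 1.103]
contact_force: [-0.1, -0.4, -1.4]
opening: 0.0181
grip_force: 40.0
```

```bash
python3 - <<'E'
from h import *
c=grab('wrist'); s=observe(); print(s['tool_pos'],np.degrees(s['tool_rot']))
R=Ro.from_euler('xyz',s['tool_rot']).as_matrix()
P=[]
for v in range(5,330,5):
  for u in range(150,520,5):
    if c['z_map'][v,u]>0: P.append(depthpt(c,u,v))
P=np.array(P); q=(P-s['tool_pos'])@R   # tool frame
# pan floor: tool x 0.045..0.165, |y|<.05, z about +0.02..0.0
x,y,z=q.T; zf=z
sel=(x>.05)&(x<.165)&(abs(y)<.05)&(P[:,2]>.07)
print(sel.sum(),np.percentile(z[sel],[5,50,95]))
m=sel&(abs(z-np.median(z[sel]))<.01)
A=np.c_[x[m],y[m],np.ones(m.sum())]; co=np.linalg.lstsq(A,z[m],rcond=None)[0]
print('slopes deg',np.degrees(np.arctan(co[:2])),co[2])
u=np.array([np.cos(np.radians(82.4)),np.sin(np.radians(82.4))]); E=np.array([.4086,-.0015])-.03*u
p=np.r_[E-.17*u,.14]; print(p,rel(s['tool_pos'],s['tool_rot'],p,82.4))
E
```

```text
[ 0.40510321 -0.31016492  0.12950417] [1.79852344e+02 4.56546713e-02 6.31772764e+01]
1691 [-0.01902998  0.01565416  0.01703599]
slopes deg [ 0.09842411 -0.00790591] 0.015891462200754738
[ 0.38214872 -0.19974311  0.14      ] (array([ 0.0882, -0.0703, -0.0107]), array([  0.1,   0.1, -19.2]))
```

{"op": "arm_command", "data": {
  "fingers": [0.8,0.8,0.8,0.8,0.8,0.8,0.8,0.8],
  "travel": [
    [0.001,-0.001,0],
    [0.004,-0.003,-0.001],
    [0.009,-0.007,-0.002],
    [0.015,-0.012,-0.003],
    [0.022,-0.018,-0.003],
    [0.029,-0.023,-0.004],
    [0.037,-0.03,-0.005],
    [0.045,-0.036,-0.005]
  ],
  "dr": [
    [0,0,-0.2],
    [0,0,-0.8],
    [0,0,-2],
    [0,0,-3.3],
    [0,0,-4.8],
    [0,0,-6.3],
    [0,0,-8],
    [0,0,-9.7]
  ]
}}

```text
time: 6.3
tool_pos: [0.3924, -0.252, 0.1328]
tool_rot: [-3.142, -0.0, 1.275]
contact_force: [0.6, 0.8, -2.0]
opening: 0.0176
grip_force: 40.0
```

```bash
python3 - <<'E'
from h import *
s=observe(); print(s['tool_pos'],np.degrees(s['tool_rot']))
print(rel(s['tool_pos'],s['tool_rot'],[.3821,-.1997,.14],82.4))
E
```

```text
[ 0.39239453 -0.25195743  0.13282527] [-1.79997032e+02 -1.12865878e-02  7.30626703e+01]
(array([ 0.047 , -0.0251, -0.0072]), array([-0. , -0. , -9.3]))
```

{"op": "arm_command", "data": {
  "fingers": [0.8,0.8,0.8,0.8,0.8,0.8,0.8,0.8],
  "travel": [
    [0.008,-0.004,-0.001],
    [0.016,-0.009,-0.002],
    [0.024,-0.013,-0.003],
    [0.031,-0.017,-0.004],
    [0.037,-0.02,-0.005],
    [0.042,-0.022,-0.006],
    [0.045,-0.024,-0.006],
    [0.046,-0.025,-0.006]
  ],
  "dr": [
    [0,0,-1.6],
    [0,0,-3.2],
    [0,0,-4.8],
    [0,0,-6.3],
    [0,0,-7.5],
    [0,0,-8.5],
    [0,0,-9.1],
    [0,0,-9.3]
  ]
}}

```text
time: 6.97
tool_pos: [0.3824, -0.2014, 0.1388]
tool_rot: [3.141, -0.0, 1.435]
contact_force: [-0.2, 0.4, -2.6]
opening: 0.0177
grip_force: 40.0
```

```bash
python3 - <<'E'
from h import *
s=observe(); print(s['tool_pos'],np.degrees(s['tool_rot']),s['qpos'])
c=grab('wrist','over.png'); t=grab('top')
cv2.imwrite('pics/over.png',np.hstack([cv2.resize(c['color'],(400,300)),cv2.resize(t['color'][150:330,100:340],(400,300))]))
E
```

```text
[ 0.38236419 -0.20144698  0.13878972] [ 1.79988748e+02 -1.18499684e-03  8.22457174e+01] [-6.62690501e-01  2.77063571e-01  1.89445709e+00  1.41489911e-04
  9.69912695e-01 -5.27432721e-01]
```

View pics/over.png

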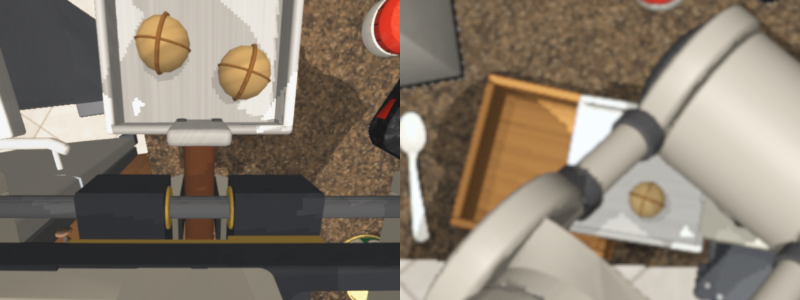

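```bash
python3 - <<'E'
from h import *
s=observe(); yaw=82.4; u=np.array([np.cos(np.radians(yaw)),np.sin(np.radians(yaw))])
E0=s['tool_pos'][:2]+.17*u; print(E0)
def tcp(th,ez):
    t=np.radians(th); d=.17*np.cos(t)-.039*np.sin(t); h=.17*np.sin(t)+.039*np.cos(t)
    return np.r_[E0-(d+.019*np.sin(t))*u, ez+h-.019*np.cos(t)]
th=np.r_[np.linspace(1,8,8),np.linspace(9.5,20,8),np.linspace(21.2,30,8),np.linspace(31.2,42,8)]
ez=np.r_[np.linspace(.117,.085,8),[.083,.081]+[.08]*22]
for k in range(4):
    if k==0: p0,r0=s['tool_pos'],s['tool_rot']
    else:
        p0=tcp(th[8*k-1],ez[8*k-1]); r0=(Ro.from_euler('xyz',[np.pi,0,np.radians(yaw)])*Ro.from_euler('y',-th[8*k-1],degrees=True)).as_euler('xyz')
    print(k,tcp(th[8*k+7],ez[8*k+7]))
    for i in range(8*k,8*k+8): a,b=rel(p0,r0,tcp(th[i],ez[i]),yaw,-th[i]); print(np.round(a,3).tolist(),np.round(b,1).tolist())
E
```

```text
[ 0.40486671 -0.03333807]
0 [ 0.38297006 -0.19744581  0.12846479]
[0.0, -0.0, -0.001] [0.0, -1.0, -0.2]
[0.001, -0.0, 0.0] [0.0, -2.0, -0.2]
[0.001, -0.0, 0.002] [-0.0, -3.0, -0.2]
[0.002, -0.0, 0.004] [-0.0, -4.0, -0.2]
[0.002, -0.0, 0.005] [-0.0, -5.0, -0.2]
[0.003, -0.0, 0.007] [-0.0, -6.0, -0.2]
[0.004, -0.0, 0.009] [-0.0, -7.0, -0.2]
[0.004, -0.0, 0.01] [-0.0, -8.0, -0.2]
1 [ 0.38464374 -0.18490221  0.15693728]
[0.001, -0.0, -0.002] [0.0, -1.5, 0.0]
[0.002, 0.0, -0.005] [0.0, -3.0, 0.0]
[0.003, 0.0, -0.008] [0.0, -4.5, 0.0]
[0.004, 0.0, -0.013] [0.0, -6.0, 0.0]
[0.005, 0.0, -0.017] [0.0, -7.5, 0.0]
[0.006, -0.0, -0.021] [0.0, -9.0, -0.0]
[0.007, 0.0, -0.026] [0.0, -10.5, 0.0]
[0.009, 0.0, -0.03] [0.0, -12.0, -0.0]
2 [ 0.38671792 -0.16935695  0.18232051]
[0.0, -0.0, -0.004] [0.0, -1.2, 0.0]
[0.001, 0.0, -0.007] [0.0, -2.5, 0.0]
[0.002, 0.0, -0.011] [0.0, -3.7, 0.0]
[0.002, 0.0, -0.015] [0.0, -5.0, 0.0]
[0.003, 0.0, -0.018] [0.0, -6.2, 0.0]
[0.004, 0.0, -0.022] [0.0, -7.5, 0.0]
[0.005, -0.0, -0.026] [0.0, -8.7, 0.0]
[0.006, -0.0, -0.029] [0.0, -10.0, 0.0]
3 [ 0.38992809 -0.14529786  0.2086151 ]
[0.0, 0.0, -0.004] [0.0, -1.2, 0.0]
[0.001, -0.0, -0.008] [0.0, -2.7, 0.0]
[0.002, 0.0, -0.013] [0.0, -4.3, 0.0]
[0.003, 0.0, -0.017] [0.0, -5.8, 0.0]
[0.004, 0.0, -0.022] [0.0, -7.4, 0.0]
[0.005, 0.0, -0.026] [0.0, -8.9, 0.0]
[0.006, 0.0, -0.03] [0.0, -10.5, 0.0]
[0.008, 0.0, -0.035] [0.0, -12.0, 0.0]
```

{"op": "arm_command", "data": {
  "fingers": [0.8,0.8,0.8,0.8,0.8,0.8,0.8,0.8],
  "travel": [
    [0,0,0],
    [0.001,0,0],
    [0.001,0,0.002],
    [0.002,0,0.004],
    [0.002,0,0.005],
    [0.003,0,0.007],
    [0.004,0,0.009],
    [0.004,0,0.01]
  ],
  "dr": [
    [0,-1,0],
    [0,-2,0],
    [0,-3,0],
    [0,-4,0],
    [0,-5,0],
    [0,-6,0],
    [0,-7,0],
    [0,-8,0]
  ]
}}

```text
time: 7.73
tool_pos: [0.3829, -0.1976, 0.1284]
tool_rot: [-3.141, 0.141, 1.435]
contact_force: [0.2, 0.4, -2.0]
opening: 0.0175
grip_force: 40.0
```

{"op": "arm_command", "data": {
  "fingers": [0.8,0.8,0.8,0.8,0.8,0.8,0.8,0.8],
  "travel": [
    [0.001,0,-0.002],
    [0.002,0,-0.005],
    [0.003,0,-0.008],
    [0.004,0,-0.013],
    [0.005,0,-0.017],
    [0.006,0,-0.021],
    [0.007,0,-0.026],
    [0.009,0,-0.03]
  ],
  "dr": [
    [0,-1.5,0],
    [0,-3,0],
    [0,-4.5,0],
    [0,-6,0],
    [0,-7.5,0],
    [0,-9,0],
    [0,-10.5,0],
    [0,-12,0]
  ]
}}

```text
time: 8.4
tool_pos: [0.3849, -0.1848, 0.1574]
tool_rot: [3.141, 0.351, 1.434]
contact_force: [0.1, 0.5, -2.2]
opening: 0.0177
grip_force: 40.0
```

{"op": "arm_command", "data": {
  "fingers": [0.8,0.8,0.8,0.8,0.8,0.8,0.8,0.8],
  "travel": [
    [0,0,-0.004],
    [0.001,0,-0.007],
    [0.002,0,-0.011],
    [0.002,0,-0.015],
    [0.003,0,-0.018],
    [0.004,0,-0.022],
    [0.005,0,-0.026],
    [0.006,0,-0.029]
  ],
  "dr": [
    [0,-1.2,0],
    [0,-2.5,0],
    [0,-3.7,0],
    [0,-5,0],
    [0,-6.2,0],
    [0,-7.5,0],
    [0,-8.7,0],
    [0,-10,0]
  ]
}}

```text
time: 9.07
tool_pos: [0.3871, -0.1692, 0.1826]
tool_rot: [3.14, 0.525, 1.434]
contact_force: [-0.4, -1.3, -1.2]
opening: 0.0173
grip_force: 40.0
```

{"op": "arm_command", "data": {
  "fingers": [0.8,0.8,0.8,0.8,0.8,0.8,0.8,0.8],
  "travel": [
    [0,0,-0.004],
    [0.001,0,-0.008],
    [0.002,0,-0.013],
    [0.003,0,-0.017],
    [0.004,0,-0.022],
    [0.005,0,-0.026],
    [0.006,0,-0.03],
    [0.008,0,-0.035]
  ],
  "dr": [
    [0,-1.2,0],
    [0,-2.7,0],
    [0,-4.3,0],
    [0,-5.8,0],
    [0,-7.4,0],
    [0,-8.9,0],
    [0,-10.5,0],
    [0,-12,0]
  ]
}}

```text
time: 9.73
tool_pos: [0.3904, -0.145, 0.2087]
tool_rot: [3.14, 0.734, 1.434]
contact_force: [-0.3, 0.2, -1.3]
opening: 0.0178
grip_force: 40.0
```

{"op": "arm_command", "data": {
  "fingers": [0.8,0.8,0.8,0.8,0.8,0.8,0.8,0.8],
  "travel": [
    [0,0,0],
    [0,0,0],
    [0,0,0],
    [0,0,0],
    [0,0,0],
    [0,0,0],
    [0,0,0],
    [0,0,0]
  ],
  "dr": [
    [0,0,0],
    [0,0,0],
    [0,0,0],
    [0,0,0],
    [0,0,0],
    [0,0,0],
    [0,0,0],
    [0,0,0]
  ]
}}

```text
time: 10.4
tool_pos: [0.3901, -0.1455, 0.2087]
tool_rot: [3.141, 0.733, 1.434]
contact_force: [-1.0, 0.4, -1.6]
opening: 0.0177
grip_force: 40.0
```

```bash
python3 - <<'E'
from h import *
s=observe(); print(s['tool_pos'],np.degrees(s['tool_rot']),s['qpos'])
c=grab('wrist'); t=grab('top')
cv2.imwrite('pics/pour.png',np.hstack([cv2.resize(c['color'],(400,300)),cv2.resize(t['color'][150:330,100:340],(400,300))]))
E
```

```text
[ 0.3900984  -0.14550632  0.20869536] [179.98346993  41.98798559  82.14377842] [-0.02655052  0.28141138  1.92965702 -0.80450018  1.17549805  0.52859118]
```

View pics/pour.png

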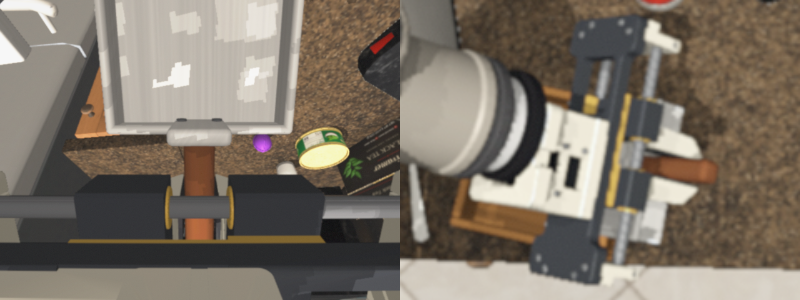

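```bash
python3 - <<'E'
from h import *
s=observe(); y=82.4
print(rel(s['tool_pos'],s['tool_rot'],[.390,-.165,.225],y,-32))
for i in range(1,9):
  f=i/8; print(rel(s['tool_pos'],s['tool_rot'],[.390+.005*f,-.1455-.035*f,.2087+.012*f],y,-42+22*f))
r0=(Ro.from_euler('xyz',[np.pi,0,np.radians(y)])*Ro.from_euler('y',-20,degrees=True)).as_euler('xyz')
for i in range(1,9):
  f=i/8; print(rel([.395,-.1805,.2207],r0,[.395+.015*f,-.1805-.05*f,.2207-.05*f],y,-20+20*f))
E
```

```text
(array([-0.0253,  0.0025,  0.0008]), array([-0.1, 10. , -0.2]))
(array([-0.0042,  0.0011,  0.0018]), array([-0.1,  2.7, -0.2]))
(array([-0.0084,  0.0023,  0.0035]), array([-0.1,  5.5, -0.2]))
(array([-0.0126,  0.0035,  0.0052]), array([-0.1,  8.2, -0.2]))
(array([-0.0167,  0.0048,  0.0069]), array([-0.1, 11. , -0.2]))
(array([-0.0209,  0.006 ,  0.0087]), array([-0.1, 13.7, -0.2]))
(array([-0.0251,  0.0072,  0.0104]), array([-0.1, 16.5, -0.2]))
(array([-0.0292,  0.0084,  0.0121]), array([-0.1, 19.2, -0.2]))
(array([-0.0334,  0.0096,  0.0139]), array([-0.1, 22. , -0.2]))
(array([-0.0035,  0.0027,  0.0079]), array([0. , 2.5, 0. ]))
(array([-0.0069,  0.0054,  0.0158]), array([0., 5., 0.]))
(array([-0.0104,  0.0081,  0.0237]), array([0. , 7.5, 0. ]))
(array([-0.0138,  0.0107,  0.0316]), array([ 0., 10.,  0.]))
(array([-0.0173,  0.0134,  0.0395]), array([ 0. , 12.5,  0. ]))
(array([-0.0207,  0.0161,  0.0474]), array([ 0., 15.,  0.]))
(array([-0.0242,  0.0188,  0.0553]), array([ 0. , 17.5,  0. ]))
(array([-0.0276,  0.0215,  0.0633]), array([ 0., 20.,  0.]))
```

{"op": "arm_command", "data": {
  "fingers": [0.8,0.8,0.8,0.8,0.8,0.8,0.8,0.8],
  "travel": [
    [-0.004,0.001,0.002],
    [-0.008,0.002,0.003],
    [-0.013,0.003,0.005],
    [-0.017,0.005,0.007],
    [-0.021,0.006,0.009],
    [-0.025,0.007,0.01],
    [-0.029,0.008,0.012],
    [-0.033,0.01,0.014]
  ],
  "dr": [
    [0,2.7,0],
    [0,5.5,0],
    [0,8.2,0],
    [0,11,0],
    [0,13.7,0],
    [0,16.5,0],
    [0,19.2,0],
    [0,22,0]
  ]
}}

```text
time: 11.17
tool_pos: [0.3953, -0.1805, 0.2206]
tool_rot: [3.141, 0.347, 1.435]
contact_force: [0.6, -0.3, 0.2]
opening: 0.0177
grip_force: 40.0
```

{"op": "arm_command", "data": {
  "fingers": [0.8,0.8,0.8,0.8,0.8,0.8,0.8,0.8],
  "travel": [
    [-0.003,0.003,0.008],
    [-0.007,0.005,0.016],
    [-0.01,0.008,0.024],
    [-0.014,0.011,0.032],
    [-0.017,0.013,0.04],
    [-0.021,0.016,0.047],
    [-0.024,0.019,0.055],
    [-0.028,0.021,0.063]
  ],
  "dr": [
    [0,2.5,0],
    [0,5,0],
    [0,7.5,0],
    [0,10,0],
    [0,12.5,0],
    [0,15,0],
    [0,17.5,0],
    [0,20,0]
  ]
}}

```text
time: 11.83
tool_pos: [0.4097, -0.231, 0.1705]
tool_rot: [3.141, -0.002, 1.435]
contact_force: [-0.4, 0.0, -1.8]
opening: 0.0177
grip_force: 40.0
```

```bash
python3 - <<'E'
from h import *
s=observe(); print(s['tool_pos'],np.degrees(s['tool_rot']))
c=grab('wrist'); t=grab('top'); np.set_printoptions(suppress=True,precision=4)
cv2.imwrite('pics/after.png',np.hstack([cv2.resize(c['color'],(400,300)),cv2.resize(t['color'][150:330,100:340],(400,300))]))
print(rel(s['tool_pos'],s['tool_rot'],[.426,-.276,.06],82.4))
E
```

```text
[ 0.40973363 -0.23096668  0.17051246] [ 1.79993042e+02 -1.03156884e-01  8.21954993e+01]
(array([-0.0426,  0.0222,  0.1104]), array([ 0. , -0.1, -0.2]))
```

View pics/after.png

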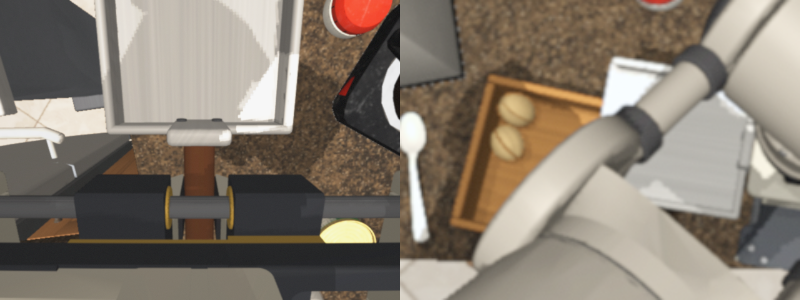

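The pan is empty, and both walnuts lie in the box at about (516,108) and (507,142). Setting the scoop down next.

{"op": "arm_command", "data": {
  "fingers": [0.8,0.8,0.8,0.8,0.8,0.8,0.8,0.8],
  "travel": [
    [-0.01,0.005,0.005],
    [-0.022,0.011,0.01],
    [-0.034,0.017,0.02],
    [-0.043,0.022,0.035],
    [-0.043,0.022,0.055],
    [-0.043,0.022,0.075],
    [-0.043,0.022,0.095],
    [-0.043,0.022,0.11]
  ],
  "dr": [
    [0,0,0],
    [0,0,0],
    [0,0,0],
    [0,0,0],
    [0,0,0],
    [0,0,0],
    [0,0,0],
    [0,0,0]
  ]
}}

```text
time: 12.6
tool_pos: [0.4258, -0.2762, 0.059]
tool_rot: [-3.141, 0.0, 1.435]
contact_force: [-0.0, 0.2, -2.2]
opening: 0.0176
grip_force: 40.0
```

{"op": "arm_command", "data": {
  "fingers": [0.8,0.8,0.8,0.8,0.8,0.8,0.8,0.8],
  "travel": [
    [0,0,0.008],
    [0,0,0.016],
    [0,0,0.023],
    [0,0,0.029],
    [0,0,0.034],
    [0,0,0.035],
    [0,0,0.036],
    [0,0,0.036]
  ],
  "dr": [
    [0,0,0],
    [0,0,0],
    [0,0,0],
    [0,0,0],
    [0,0,0],
    [0,0,0],
    [0,0,0],
    [0,0,0]
  ]
}}

```text
time: 13.27
tool_pos: [0.4258, -0.2763, 0.0249]
tool_rot: [3.141, 0.0, 1.434]
contact_force: [-0.5, -0.0, -1.8]
opening: 0.0175
grip_force: 40.0
```

```bash
python3 - <<'E'
from h import *
s=observe(); print(s['tool_pos'],np.degrees(s['tool_rot']),s['contact_force'],s['torque'])
E
```

```text
[ 0.42582957 -0.2762784   0.02490457] [1.79975632e+02 1.20497620e-02 8.21792085e+01] [-0.49720052 -0.0311477  -1.83559234] [-0.22431832  0.09517756 -0.01632737]
```

Still hanging, about 5 mm up; lower slowly to contact.

{"op": "arm_command", "data": {
  "fingers": [0.8,0.8,0.8,0.8,0.8,0.8,0.8,0.8],
  "travel": [
    [0,0,0.001],
    [0,0,0.002],
    [0,0,0.003],
    [0,0,0.004],
    [0,0,0.0045],
    [0,0,0.005],
    [0,0,0.005],
    [0,0,0.005]
  ],
  "dr": [
    [0,0,0],
    [0,0,0],
    [0,0,0],
    [0,0,0],
    [0,0,0],
    [0,0,0],
    [0,0,0],
    [0,0,0]
  ]
}}

```text
time: 13.93
tool_pos: [0.4257, -0.2762, 0.0198]
tool_rot: [3.141, -0.0, 1.434]
contact_force: [0.3, -0.5, -1.6]
opening: 0.0176
grip_force: 40.0
```

{"op": "arm_command", "data": {
  "fingers": [0.8,0.8,0.8,0.8,0.8,0.8],
  "travel": [
    [0,0,0.0005],
    [0,0,0.001],
    [0,0,0.001],
    [0,0,0.0015],
    [0,0,0.0015],
    [0,0,0.0015]
  ],
  "dr": [
    [0,0,0],
    [0,0,0],
    [0,0,0],
    [0,0,0],
    [0,0,0],
    [0,0,0]
  ]
}}

```text
time: 14.43
tool_pos: [0.4257, -0.2766, 0.0193]
tool_rot: [3.141, 0.001, 1.434]
contact_force: [-2.9, 0.2, 10.2]
opening: 0.0176
grip_force: 40.0
```

Contact at 10 N; releasing.

{"op": "arm_command", "data": {
  "fingers": [0.5,0.4,0.3,0.2,0.1,0.0,0.0,0.0],
  "travel": [
    [0,0,-0.001],
    [0,0,-0.001],
    [0,0,-0.001],
    [0,0,-0.001],
    [0,0,-0.001],
    [0,0,-0.001],
    [0,0,-0.001],
    [0,0,-0.001]
  ],
  "dr": [
    [0,0,0],
    [0,0,0],
    [0,0,0],
    [0,0,0],
    [0,0,0],
    [0,0,0],
    [0,0,0],
    [0,0,0]
  ]
}}

```text
time: 15.1
tool_pos: [0.4257, -0.2761, 0.0191]
tool_rot: [-3.142, -0.0, 1.434]
contact_force: [-0.1, -0.2, 0.8]
opening: 0.0459
grip_force: 0.0
```

{"op": "arm_command", "data": {
  "fingers": [0,0,0,0,0,0,0,0],
  "travel": [
    [0,0,-0.01],
    [0,0,-0.025],
    [0,0,-0.045],
    [0,0,-0.07],
    [0,0,-0.1],
    [0,0,-0.13],
    [0,0,-0.16],
    [0,0,-0.18]
  ],
  "dr": [
    [0,0,0],
    [0,0,0],
    [0,0,0],
    [0,0,0],
    [0,0,0],
    [0,0,0],
    [0,0,0],
    [0,0,0]
  ]
}}

```text
time: 15.77
tool_pos: [0.4262, -0.2765, 0.203]
tool_rot: [3.138, 0.002, 1.434]
contact_force: [0.4, -0.2, 0.4]
opening: 0.0458
grip_force: 0.0
```

{"op": "arm_command", "data": {
  "fingers": [0,0,0,0,0,0,0,0],
  "travel": [
    [0,0,-0.02],
    [-0.02,0,-0.04],
    [-0.05,0,-0.05],
    [-0.08,0,-0.05],
    [-0.11,0,-0.05],
    [-0.13,0,-0.05],
    [-0.14,0,-0.05],
    [-0.14,0,-0.05]
  ],
  "dr": [
    [0,0,0],
    [0,0,0],
    [0,0,0],
    [0,0,0],
    [0,0,0],
    [0,0,0],
    [0,0,0],
    [0,0,0]
  ]
}}

```text
time: 16.43
tool_pos: [0.4059, -0.4163, 0.2492]
tool_rot: [-3.141, 0.0, 1.432]
contact_force: [-0.8, 0.1, -1.1]
opening: 0.0458
grip_force: 0.0
```

```bash
python3 - <<'E'
from h import *
s=observe(); print(s['tool_pos'],s['time'],s['contact_force'],s['opening'])
c=grab('wrist'); t=grab('top')
cv2.imwrite('pics/final.png',np.hstack([cv2.resize(c['color'],(400,300)),cv2.resize(t['color'][150:330,100:340],(400,300))]))
E
```

```text
[ 0.40593399 -0.41629855  0.24921159] 16.4333 [-0.75103585  0.07062359 -1.10623615] 0.04581602417617657
```

View pics/final.png

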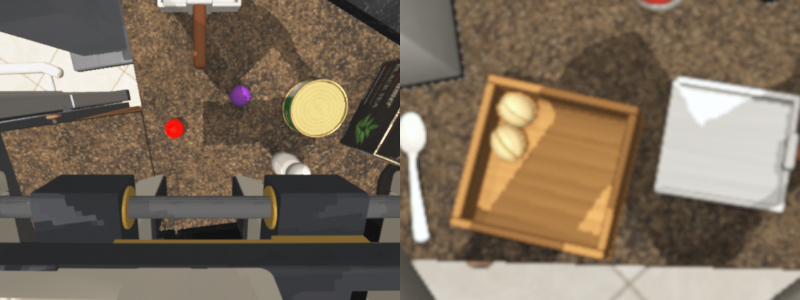

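Both walnuts are in the box at (516,108) and (508,142), and the empty scoop stands flat beside it at (728,145). The gripper is clear of everything and the look-alikes have not moved.

```bash
python3 -c "
from cell import *
print(hand_in())"
```

```text
the job is handed in; nothing more can be done
None
```

The job is handed in: both walnuts are in the wooden box, and the empty scoop is flat on the worktop beside it, released, after 16.4 s on the robot's clock; the judge's verdict was not shown.

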